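Vent the seed propagator with its treadle

ROBOT

A 7-joint arm with a two-finger parallel gripper is mounted at the origin on the work surface. World frame = base frame: x ahead of the robot, y to its left, z up, the work surface at z = 0. Lengths are in m, angles in rad, forces in N, time in s.
With the tool pointing down it reaches from about 0.35 to 0.9 m from the base axis. Payload 19.9 kg.
Tool frame: the origin (TCP) lies on the centre line of the jaws, within the pads' length; the fingertips stand 17 mm ahead of it and the grasp point (between the pads) lies 2 mm behind it (manip.finger_overhang is the distance from the TCP to the fingertips, in m); z points along the fingers, y is the line along which they close (so a half turn about z gives the same grasp; the last joint's range is limited). The gripper opens to 85 mm and grips with 20 to 120 N. Pads are 22 mm wide; open, the fingers measure 114 mm over their backs; the gripper's body (76 mm by 85 mm) begins 54 mm behind the grasp point. The pads swing forward as they close: fully open they stand 13 mm farther back than shut.
Start: joints at [-1.254, 0.417, -0.01, 1.614, 0.005, 1.111, -0.053], TCP at [0.219, 0.585, 0.248] pointing down, gripper open.
Joint ranges: [-2.81, 2.81], [-0.39, 2.02], [-1.27, 1.25], [0.06, 2.57], [-1.19, 4.33], [0.19, 2], [-2.82, 2.82]. Speed limits (rad/s): [1.89, 1.89, 2.39, 2.39, 3.01, 3.01, 3.01].

INTERFACE

Orientations are given as a rotation vector (axis times angle).
In Python, from rig import sensors, imaging, manip gives the robot as it stands.
- The arm moves only by the tool send_rows, never from a script. Its arguments are lists of equal length, an entry for each row: "xyz": the shift along the tool's x, y, z in cm, a list of three; "delta_rot": the turn, a rotation vector about the tool's x, y, z in degrees, a list of three; "jaw": the finger opening in cm, from 0 to 8.54. In form: {"xyz": [[tx, ty, tz], ...], "delta_rot": [[rx, ry, rz], ...], "jaw": [jaw, ...]}. A call has 1 to 20 rows; each row shifts and turns the commanded pose from where the row before left it, along the tool's axes as they then stand; what a row does not reach is not made up. A row lasts 1/10 s, in which the tool goes at most 50 mm and 8.59 degrees, less where a joint would pass 70% of its speed; a pose out of reach is approached as far as the arm can. A call is refused whole if a number of a shift passes 5 or a number of a turn 8.59, either way. A call with a gripper value outside its range is refused whole. The fingers move at their own pace and stop on an object; the grip force is fixed at half the most. Time passes only in rows, so rows that do not move let the fingers close. It gives the time, the measured TCP pose, the force, the opening and the grip force at its end, in the units of the state.
- sensors.get_state(): the state, without advancing time (a new reading comes with each control period).
- imaging.read_camera(name): name is "side" or "top" or "wrist"; returns a dict with "image" (384x512x3 uint8, red, green, blue), "z_map" (384x512 float32, m along the optical axis (not along the pixel's ray), 0 where there is no reading), "fx", "fy", "cx", "cy" (pixels), "k1" (the pictures are not rectified: a ray, as slopes to the right and down, at radius r is drawn at 1 + k1 r^2 times it, then the intrinsics apply), "pose" (4x4, takes a point from camera to world coordinates); the wrist camera has in their place "mount" (4x4, takes a point from camera to tool coordinates, whose origin is the TCP and whose axes are the flange's). Camera axes: x right, y up, looking along -z (the intrinsics and any distortion apply to the point x, -y, -z); pixel columns grow to the right and rows downward; lengths in m; the calibration is good to about 2 mm. A picture is of the moment at which its call begins: read the wrist's pose just before it.
- manip.sign_off(): hands the job in; it is judged then, once.
The state is a dict: "t": time; "q": joint angles; "joint_vel": joint speeds; "effort": joint torques, N m; "tcp_pos": TCP position; "orientation": TCP orientation; "wrist_force": force on the tool from outside, world axes, zero at the start; "wrist_torque": the same for the moment, N m; "width": finger opening in m; "finger_force": force on a finger pad.
Only numpy, scipy, OpenCV 4.12 (cv2) and the standard library are available. Lean on these libraries where they do the work, as an engineer would, in place of code of your own. Each camera call takes 0.05 s, during which the arm holds its last target. There are 200 camera calls.

TASK

Air the seedlings: push the propagator's orange lever right down, without forcing it hard against its stop, so that its linked clear lid stands fully open, keep it open for at least three seconds, then ease the lever back up so that the lid comes down slowly all the way and shuts softly, without ever dropping or slamming. Work the lid only through the lever, never touching the lid itself; nothing needs to be picked up, and the pots, tray, fork, jar and bottle standing about must stay where they are. Finish clear of the lever with the lid shut.

Things in the scene. Friction and masses are not known exactly. Their poses are not given: they have to be found in the camera images.
- propagator: Seed propagator: open black box 200 (its x) by 300 (its y) by 120 mm high with little pots of seedlings, fixed to the bench. Origin: centre of its underside. Its front, with the lever, faces its own -x, roughly towards the robot; z is up. Place varies, turned up to 0.35 rad.
- lever (a joint): Angle of the orange lever (rad): 0 = up at rest (lid shut), 0.48 = fully down on its stop (lid fully open). At rest the lever slopes up by 0.24 rad towards its free end; fully down it slopes down by 0.24 rad. The lid's weight brings it back up, following the finger. Pressing at the pad takes about 5 to 7 N at first and 2 to 3 N to hold it down; over 50 N is forcing it.
- lever_hinge (a point): Middle of the lever's hinge line, which runs along the propagator's y, 115 mm in front of the propagator's origin and 70 mm above the bench. The lever is a flat orange plate reaching 150 mm forward from here, 90 mm wide, 8 mm thick, with three dark ribs near its free end.
- lever_pad (a point): The place to press: on the lever's upper face, mid-width, 120 mm from the hinge line, 30 mm from the free end; rides with the lever. About 102 mm above the bench at rest, 45 mm when fully down (57 mm of travel, almost straight down, within 5 mm sideways), about 230 mm in front of the propagator's origin. Its axes are the propagator's at rest.
- lid: The clear lid with a wooden frame, 202 by 300 mm and 12 mm thick, hinged along the propagator's far (+x) rim, and linked to the lever: it opens 2.19 times the lever angle, to about 1.05 rad (60 degrees) above level; left to itself it falls and slams. Shut, it lies flat with its top 133 mm above the bench; open, its front edge rises to about 305 mm. Origin at the middle of its front edge (the hinge line is at its x = 0.202); when shut its axes are the propagator's.
- pot: Bystander: terracotta pot, 100 mm across, 90 mm high, on the round plywood turntable (340 mm across, top 35 mm above the bench). Origin under its centre.
- tray: Bystander: green plastic seedling tray, 120 by 90 by 40 mm high, on the turntable. Origin under its centre.
- jar: Bystander: small glass jar with a twist cap, 56 mm across, 75 mm high, on the turntable. Origin under its centre.
- fork: Bystander: steel hand fork with a wooden handle, 218 mm long, lying on the turntable. Origin at mid-length, underside.
- small_pot: Bystander: small terracotta pot, 70 mm across, 65 mm high, standing on the bench to one side of the lever, its side at least 50 mm from the lever's side. Origin under its centre.
- feed_bottle: Bystander: amber bottle with a white cap, 54 mm across, 130 mm high, standing on the bench to the other side of the lever, its side at least 50 mm from the lever's side. Origin under its centre.

How it is judged:
On the way, in this order (a step that is already met when the one before it is completed fails the run):
1. the lever is pressed down and the lid stands fully open (at least 0.97 rad) for three seconds (angle between lid's own z axis and vertical above 0.97 rad), for 2.9 s.
2. the lid is shut again (angle between lid's own z axis and vertical below 0.03 rad), for 0.2 s.
At the end, for the whole second after the job is handed in: The lid is shut (under 0.03 rad) and the lever up at rest (under 0.02 rad), and every bystander is within 30 mm of where it stood (angle between lid's own z axis and vertical below 0.03 rad and value of joint lever below 0.02 rad and distance of each of pot, tray, jar, fork, small_pot, feed_bottle from where it was at the start of the episode below 0.03 m); the robot touches nothing.
It fails at once if the lid drops or slams (it comes down faster than 2.4 rad/s) (angular speed of lid above 2.4 rad/s and velocity of joint lever below -0.1 rad/s).
It fails at once if the fingers force the lever or lean on the propagator with over 50 N (contact force between the fingers and propagator above 50 N).
It fails at once if the robot touches the lid (contact force between any of the fingers, the arm and lid above 1 N).
It fails at once if a bystander is pushed, lifted or carried more than 30 mm (distance of any of pot, tray, jar, fork, small_pot, feed_bottle from where it was at the start of the episode above 0.03 m).
It also fails if it takes over 48 s, if anything falls off the work surface, if the arm or the gripper's body presses on something with over 40 N, if the wrist force passes 120 N, or if a joint passes its speed limit or range.

## Working session

There is one attempt and no reset: what is moved stays moved. The work goes in short steps, Python scripts to look and compute and a tool call to move; the robot and the scene stay as the last step left them, time stands still between calls to the robot, and variables do not carry over. Pictures are saved under pics/ and viewed, at most 10 in all, crops included, and the job is handed in when it is done.

Besides the shell and the picture viewer there is one more tool, called in YAML: its name, and indented under it one key for each argument. send_rows: Moves the arm, as the interface text tells. Its arguments: {"type":"object","properties":{"xyz":{"type":"array"},"delta_rot":{"type":"array"},"jaw":{"type":"array"}},"required":["xyz","delta_rot","jaw"]}

```bash
mkdir -p pics; cat > h.py <<'E'
import numpy as np, cv2
from rig import sensors, imaging, manip
def cam(n):
    c=imaging.read_camera(n); return c
def pts(c,T=None):
    h,w=c["z_map"].shape; v,u=np.mgrid[:h,:w]
    K=np.array([[c["fx"],0,c["cx"]],[0,c["fy"],c["cy"]],[0,0,1.]])
    s=cv2.undistortPoints(np.stack([u,v],-1).reshape(-1,1,2).astype(float),K,np.array([c["k1"],0,0,0.])).reshape(h,w,2)
    z=c["z_map"]; P=np.stack([s[...,0]*z,-s[...,1]*z,-z,np.ones_like(z)],-1)
    return (P@(c["pose"] if T is None else T).T)[...,:3]
E
python3 - <<'E'
from h import *
s=sensors.get_state(); print(s)
ims=[]
for n in("top","side"):
    c=cam(n); P=pts(c); np.save(n+".npy",P); cv2.imwrite(f"pics/{n}.png",c["image"][...,::-1])
    hsv=cv2.cvtColor(c["image"],cv2.COLOR_RGB2HSV)
    m=(cv2.inRange(hsv,(5,170,120),(20,255,255))>0)&(c["z_map"]>0)
    k,l,st,ce=cv2.connectedComponentsWithStats(m.astype(np.uint8))
    for i in range(1,k):
        if st[i,4]>60:
            Q=P[l==i]; print(n,st[i],np.median(Q,0).round(3),np.percentile(Q,2,axis=0).round(3),np.percentile(Q,98,axis=0).round(3))
    ims.append(c["image"])
E
```

```text
{'t': 0.0, 'q': array([-1.25350126,  0.41796828, -0.01033047,  1.61415133,  0.0046683 ,
        1.11073082, -0.05299559]), 'joint_vel': array([ 0.00110325, -0.00113909,  0.00043897,  0.00019671,  0.00047373,
       -0.00040542, -0.00159537]), 'effort': array([-1.00603793e-03, -8.64458299e+01,  6.78490587e-01, -4.34907997e+01,
        1.91104144e-02,  7.14219655e-03,  9.83343352e-05]), 'tcp_pos': array([0.21933768, 0.58490054, 0.24767329]), 'orientation': array([-5.60509227e-01, -3.09101496e+00,  1.91965893e-03]), 'wrist_force': array([ 0.08337089, -0.4539018 , -0.30403695]), 'wrist_torque': array([-0.04180106,  0.00660808,  0.0624492 ]), 'finger_force': 0.0, 'width': 0.08544199661929834}
top [ 297  183   41   54 1498] [ 0.55  -0.026  0.092] [ 0.479 -0.072  0.076] [0.612 0.019 0.11 ]
side [ 235  233   68   29 1252] [ 0.547 -0.036  0.094] [ 0.48  -0.079  0.077] [0.614 0.013 0.109]
```

View pics/top.png

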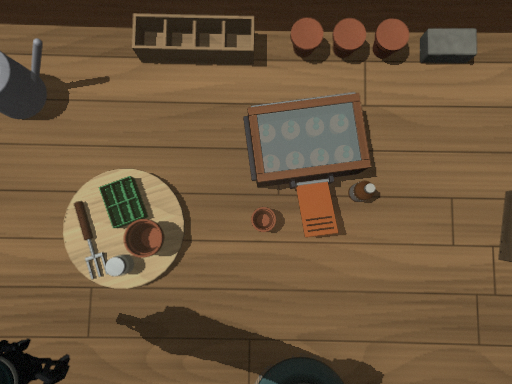

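View pics/side.png

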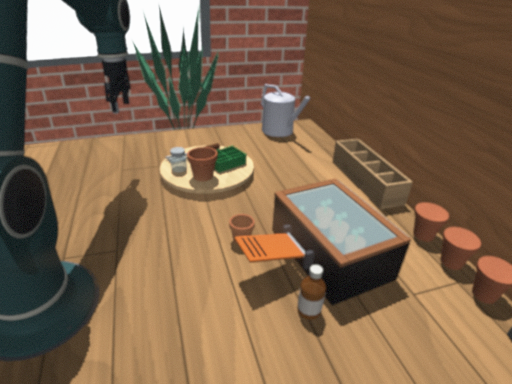

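The top view shows the lever at (318,210), the small pot at (264,220), the bottle at (365,191) and the turntable at left. The side view agrees, and the lid is shut.

```bash
cat > m.py <<'E'
from h import *
from scipy.spatial.transform import Rotation as R
s=sensors.get_state()
A=R.from_rotvec(s["orientation"]).as_matrix()
for n in("top","side"):
    P=np.load(n+".npy"); im=cv2.imread(f"pics/{n}.png"); hsv=cv2.cvtColor(im,cv2.COLOR_BGR2HSV)
    m=(cv2.inRange(hsv,(5,170,120),(20,255,255))>0)
    k,l,st,ce=cv2.connectedComponentsWithStats(m.astype(np.uint8)); i=1+np.argmax(st[1:,4])
    m=cv2.morphologyEx((l==i).astype(np.uint8),cv2.MORPH_CLOSE,np.ones((5,5)))>0
    Q=P[m&(P[...,2]>.06)&(P[...,2]<.12)]
    r=cv2.minAreaRect(Q[:,:2].astype(np.float32)); b=cv2.boxPoints(r); print(n,r,b.round(3).tolist())
    g=np.linalg.lstsq(np.c_[Q[:,:2],np.ones(len(Q))],Q[:,2],rcond=None)[0]
    print("slope",g[:2],np.hypot(*g[:2]),"yaw",np.arctan2(g[1],g[0])+np.pi)
    o=np.argsort(b[:,0]); f=b[o[:2]].mean(0); h=b[o[2:]].mean(0); u=(h-f)/np.linalg.norm(h-f)
    pad=f+.029*u; print("free end",f,"yaw",np.arctan2(u[1],u[0]),"pad",pad,"z",g@[*pad,1])
    W=P[(np.abs(P[...,2]-.133)<.006)&(P[...,0]>.55)&(np.abs(P[...,1])<.35)]
    print("lid",cv2.minAreaRect(W[:,:2].astype(np.float32)))
print("tcp",s["tcp_pos"],A.round(3).tolist())
d=A.T@(np.r_[pad,.20]-s["tcp_pos"]); print("tool shift cm",d*100)
E
python3 m.py
```

```text
top ((0.5464138388633728, -0.02632404863834381), (0.13905462622642517, 0.08816535025835037), 8.454105377197266) [[0.47099998593330383, 0.007000000216066837], [0.48399999737739563, -0.07999999821186066], [0.621999979019165, -0.05999999865889549], [0.609000027179718, 0.02800000086426735]]
slope [-0.2444795  -0.03854071] 0.24749871400143608 yaw 0.1563571594507156
free end [ 0.477642   -0.03654576] yaw 0.14755198 pad [ 0.5063269  -0.03228226] z 0.10285619158113059
lid ((0.7032689452171326, -0.003679335117340088), (0.27172642946243286, 0.3002000153064728), 8.600314140319824)
side ((0.5476876497268677, -0.03156662732362747), (0.1384759545326233, 0.08998631685972214), 7.694414138793945) [[0.4729999899864197, 0.004000000189989805], [0.48500001430511475, -0.08500000089406967], [0.621999979019165, -0.06700000166893005], [0.6100000143051147, 0.02199999988079071]]
slope [-0.24155419 -0.02895771] 0.24328373848575982 yaw 0.1193114289239392
free end [ 0.47907308 -0.04083687] yaw 0.13429286 pad [ 0.50781196 -0.03695408] z 0.1030824880415475
lid ((1.0311336517333984, 0.07471512258052826), (0.9714296460151672, 0.3169720768928528), 14.567081451416016)
tcp [0.21935412 0.58494285 0.24774549] [[-0.936, 0.351, -0.0], [0.351, 0.936, -0.001], [-0.0, -0.001, -1.0]]
tool shift cm [-48.84742418 -48.09440085   4.82610069]
```

send_rows:
  xyz:
    - [-1.5,-1.5,0]
    - [-2.5,-2.5,0]
    - [-3,-3,0]
    - [-3,-3,0]
    - [-3,-3,0]
    - [-3,-3,0]
    - [-3,-3,0]
    - [-3,-3,0]
    - [-3,-3,0]
    - [-3,-3,0]
    - [-3,-3,0]
    - [-3,-3,0]
    - [-3,-3,0]
    - [-3,-3,0]
    - [-3,-2.5,0]
    - [-2.5,-2.5,0]
    - [-2,-2,0]
    - [-1.3,-1.1,0]
    - [0,0,0]
    - [0,0,0]
  delta_rot:
    - [0,0,0]
    - [0,0,0]
    - [0,0,0]
    - [0,0,0]
    - [0,0,0]
    - [0,0,0]
    - [0,0,0]
    - [0,0,0]
    - [0,0,0]
    - [0,0,0]
    - [0,0,0]
    - [0,0,0]
    - [0,0,0]
    - [0,0,0]
    - [0,0,0]
    - [0,0,0]
    - [0,0,0]
    - [0,0,0]
    - [0,0,0]
    - [0,0,0]
  jaw: [0,0,0,0,0,0,0,0,0,0,0,0,0,0,0,0,0,0,0,0]

```text
t: 2.1
tcp_pos: [0.5072, -0.0364, 0.248]
orientation: [-0.561, -3.09, 0.0]
wrist_force: [-0.9, 0.1, -0.6]
width: -0.0002
finger_force: 0.0
```

send_rows:
  xyz:
    - [0,0,0]
    - [0,0,0]
    - [0,0,0]
    - [0,0,0]
    - [0,0,0]
    - [0,0,0]
  delta_rot:
    - [0,0,-7]
    - [0,0,-7]
    - [0,0,-7]
    - [0,0,-7]
    - [0,0,0]
    - [0,0,0]
  jaw: [0,0,0,0,0,0]

```text
t: 2.7
tcp_pos: [0.5073, -0.0359, 0.2483]
orientation: [0.199, -3.135, -0.0]
wrist_force: [-0.6, 0.5, 0.6]
width: -0.0
finger_force: 0.0
```

```bash
cat > w.py <<'E'
from h import *
from scipy.spatial.transform import Rotation as R
import sys
s=sensors.get_state(); A=R.from_rotvec(s["orientation"]).as_matrix()
print(s["t"],s["tcp_pos"],s["wrist_force"],s["width"],A.round(3).tolist())
d=A.T@(np.array([.507,-.0335,.103])-s["tcp_pos"]); print("shift to pad cm",d*100)
c=cam("wrist"); T=np.eye(4);T[:3,:3]=A;T[:3,3]=s["tcp_pos"]; P=pts(c,T@c["mount"])
hsv=cv2.cvtColor(c["image"],cv2.COLOR_RGB2HSV); m=(cv2.inRange(hsv,(5,170,120),(20,255,255))>0)&(c["z_map"]>0)
Q=P[m]; print(m.sum(), cv2.boxPoints(cv2.minAreaRect(Q[:,:2].astype(np.float32))).round(3).tolist())
cv2.imwrite(f"pics/w{sys.argv[1]}.png",c["image"][...,::-1])
E
python3 w.py 1
```

```text
2.7 [ 0.50725917 -0.03591743  0.24833173] [-0.58932739  0.46527653  0.55513486] -2.6427225430136424e-05 [[-0.992, -0.127, -0.0], [-0.127, 0.992, 0.0], [0.0, 0.0, -1.0]]
shift to pad cm [-5.26901948e-03  2.40216327e-01  1.45332209e+01]
9989 [[0.4490000009536743, 0.1340000033378601], [0.5139999985694885, -0.25099998712539673], [0.6919999718666077, -0.22100000083446503], [0.6269999742507935, 0.164000004529953]]
```

View pics/w1.png

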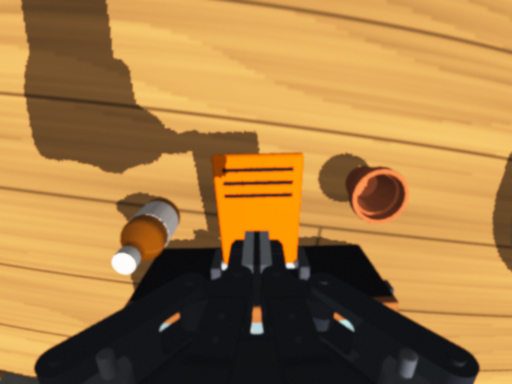

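The wrist view shows the shut fingers at column 258, centred on the lever (columns 214–302) with clearance from the bottle and the small pot. I can descend straight down.

send_rows:
  xyz:
    - [0,0.1,1]
    - [0,0.1,2]
    - [0,0,2.5]
    - [0,0,2.5]
    - [0,0,2]
    - [0,0,1]
    - [0,0,0.4]
    - [0,0,0]
    - [0,0,0]
  delta_rot:
    - [0,0,0]
    - [0,0,0]
    - [0,0,0]
    - [0,0,0]
    - [0,0,0]
    - [0,0,0]
    - [0,0,0]
    - [0,0,0]
    - [0,0,0]
  jaw: [0,0,0,0,0,0,0,0,0]

```text
t: 3.65
tcp_pos: [0.5076, -0.0346, 0.135]
orientation: [-0.203, 3.134, -0.0]
wrist_force: [0.4, 0.1, 0.4]
width: -0.0002
finger_force: 0.0
```

send_rows:
  xyz:
    - [0,0,0.3]
    - [0,0,0.3]
    - [0,0,0.3]
    - [0,0,0.3]
    - [0,0,0.3]
    - [0,0,0.3]
    - [0,0,0.2]
    - [0,0,0]
    - [0,0,0]
  delta_rot:
    - [0,0,0]
    - [0,0,0]
    - [0,0,0]
    - [0,0,0]
    - [0,0,0]
    - [0,0,0]
    - [0,0,0]
    - [0,0,0]
    - [0,0,0]
  jaw: [0,0,0,0,0,0,0,0,0]

```text
t: 4.55
tcp_pos: [0.5071, -0.0346, 0.1143]
orientation: [0.204, -3.135, 0.0]
wrist_force: [-3.1, -0.9, 5.0]
width: -0.0003
finger_force: 2.4
```

send_rows:
  xyz:
    - [0,0,0.2]
    - [0,0,0.3]
    - [0,0,0.3]
    - [0,0,0.3]
    - [0,0,0.3]
    - [0,0,0.3]
    - [0,0,0.3]
    - [0,0,0.3]
    - [0,0,0.3]
    - [0,0,0.3]
    - [0,0,0.3]
    - [0,0,0.3]
    - [0,0,0.3]
    - [0,0,0.2]
    - [0,0,0.2]
    - [0,0,0.2]
    - [0,0,0.1]
    - [0,0,0]
    - [0,0,0]
  delta_rot:
    - [0,0,0]
    - [0,0,0]
    - [0,0,0]
    - [0,0,0]
    - [0,0,0]
    - [0,0,0]
    - [0,0,0]
    - [0,0,0]
    - [0,0,0]
    - [0,0,0]
    - [0,0,0]
    - [0,0,0]
    - [0,0,0]
    - [0,0,0]
    - [0,0,0]
    - [0,0,0]
    - [0,0,0]
    - [0,0,0]
    - [0,0,0]
  jaw: [0,0,0,0,0,0,0,0,0,0,0,0,0,0,0,0,0,0,0]

```text
t: 6.45
tcp_pos: [0.5072, -0.0346, 0.0693]
orientation: [-0.204, 3.135, -0.0]
wrist_force: [0.3, -0.8, 3.2]
width: 0.0003
finger_force: 1.4
```

```bash
cat > l.py <<'E'
from h import *
import sys
# lid angle from side depth: wooden frame/glass points above 0.14 behind the lever
c=cam("side"); P=pts(c); cv2.imwrite(f"pics/s{sys.argv[1]}.png",c["image"][...,::-1])
y=.14; u=np.array([np.cos(y),np.sin(y)]); v=np.array([-u[1],u[0]]); q=P[...,:2]-np.array([.507,-.0335])
X=q@u-.23; Y=q@v; Z=P[...,2]
m=(np.abs(Y)<.16)&(Z>.14)&(Z<.4)&(X>-.09)&(X<.11)
hsv=cv2.cvtColor(c["image"],cv2.COLOR_RGB2HSV); m&=(hsv[...,1]>90)
if m.sum()>20:
    a=np.arctan2(Z[m]-.127,.102-X[m]); print(m.sum(),"lid angle pct",np.percentile(a,[10,50,90]),"zmax",Z[m].max())
E
python3 l.py 2
```

```text
1364 lid angle pct [0.85053516 0.9377724  0.98334032] zmax 0.29710162105784016
```

View pics/s2.png

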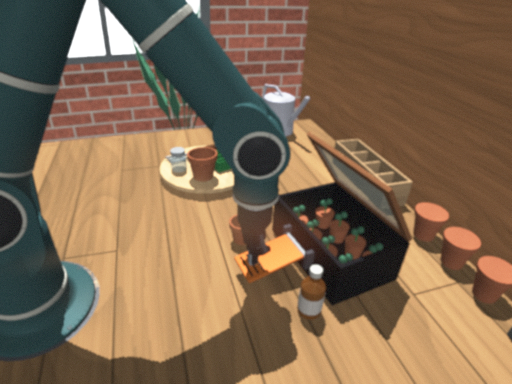

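The side view shows the lid up (front edge at about (315,140) to (405,232)) and the fingers on the lever at (258,262). The lid angle is about 0.95, so I will press on in millimetres and watch the force.

send_rows:
  xyz:
    - [0,0,0.1]
    - [0,0,0.1]
    - [0,0,0]
  delta_rot:
    - [0,0,0]
    - [0,0,0]
    - [0,0,0]
  jaw: [0,0,0]

```text
t: 6.8
tcp_pos: [0.5071, -0.0346, 0.0672]
orientation: [0.204, -3.135, 0.0]
wrist_force: [0.8, -0.7, 3.3]
width: -0.0001
finger_force: 1.2
```

send_rows:
  xyz:
    - [0,0,0.1]
    - [0,0,0]
  delta_rot:
    - [0,0,0]
    - [0,0,0]
  jaw: [0,0]

```text
t: 7.0
tcp_pos: [0.5071, -0.0346, 0.0662]
orientation: [0.204, -3.135, 0.0]
wrist_force: [1.3, 0.9, 2.5]
width: -0.0002
finger_force: 1.2
```

```bash
python3 l.py 3
```

```text
1508 lid angle pct [0.90055889 0.99710702 1.04223509] zmax 0.30376070745350997
```

send_rows:
  xyz:
    - [0,0,0.05]
    - [0,0,0.05]
    - [0,0,0]
  delta_rot:
    - [0,0,0]
    - [0,0,0]
    - [0,0,0]
  jaw: [0,0,0]

```text
t: 7.35
tcp_pos: [0.5072, -0.0346, 0.0653]
orientation: [-0.204, 3.135, -0.0]
wrist_force: [0.5, 0.8, 2.0]
width: 0.0001
finger_force: 1.1
```

send_rows:
  xyz:
    - [0,0,0.05]
    - [0,0,0]
    - [0,0,0]
  delta_rot:
    - [0,0,0]
    - [0,0,0]
    - [0,0,0]
  jaw: [0,0,0]

```text
t: 7.65
tcp_pos: [0.5072, -0.0346, 0.0648]
orientation: [0.204, -3.135, 0.0]
wrist_force: [0.2, 0.4, 2.1]
width: 0.0001
finger_force: 1.1
```

```bash
python3 l.py 4
```

```text
1557 lid angle pct [0.91706975 1.02317608 1.06915999] zmax 0.30635839452978525
```

The lid stands at about 1.03 rad and the lever is not yet on its stop. I will hold here for 4 s.

send_rows:
  xyz:
    - [0,0,0]
    - [0,0,0]
    - [0,0,0]
    - [0,0,0]
    - [0,0,0]
    - [0,0,0]
    - [0,0,0]
    - [0,0,0]
    - [0,0,0]
    - [0,0,0]
    - [0,0,0]
    - [0,0,0]
    - [0,0,0]
    - [0,0,0]
    - [0,0,0]
    - [0,0,0]
    - [0,0,0]
    - [0,0,0]
    - [0,0,0]
    - [0,0,0]
  delta_rot:
    - [0,0,0]
    - [0,0,0]
    - [0,0,0]
    - [0,0,0]
    - [0,0,0]
    - [0,0,0]
    - [0,0,0]
    - [0,0,0]
    - [0,0,0]
    - [0,0,0]
    - [0,0,0]
    - [0,0,0]
    - [0,0,0]
    - [0,0,0]
    - [0,0,0]
    - [0,0,0]
    - [0,0,0]
    - [0,0,0]
    - [0,0,0]
    - [0,0,0]
  jaw: [0,0,0,0,0,0,0,0,0,0,0,0,0,0,0,0,0,0,0,0]

```text
t: 9.7
tcp_pos: [0.5072, -0.0346, 0.0648]
orientation: [0.204, -3.135, 0.0]
wrist_force: [1.7, 0.3, 2.4]
width: 0.0001
finger_force: 1.2
```

send_rows:
  xyz:
    - [0,0,0]
    - [0,0,0]
    - [0,0,0]
    - [0,0,0]
    - [0,0,0]
    - [0,0,0]
    - [0,0,0]
    - [0,0,0]
    - [0,0,0]
    - [0,0,0]
    - [0,0,0]
    - [0,0,0]
    - [0,0,0]
    - [0,0,0]
    - [0,0,0]
    - [0,0,0]
    - [0,0,0]
    - [0,0,0]
    - [0,0,0]
    - [0,0,0]
  delta_rot:
    - [0,0,0]
    - [0,0,0]
    - [0,0,0]
    - [0,0,0]
    - [0,0,0]
    - [0,0,0]
    - [0,0,0]
    - [0,0,0]
    - [0,0,0]
    - [0,0,0]
    - [0,0,0]
    - [0,0,0]
    - [0,0,0]
    - [0,0,0]
    - [0,0,0]
    - [0,0,0]
    - [0,0,0]
    - [0,0,0]
    - [0,0,0]
    - [0,0,0]
  jaw: [0,0,0,0,0,0,0,0,0,0,0,0,0,0,0,0,0,0,0,0]

```text
t: 11.7
tcp_pos: [0.5072, -0.0346, 0.0648]
orientation: [0.204, -3.135, 0.0]
wrist_force: [0.1, -0.6, 2.9]
width: 0.0
finger_force: 1.2
```

```bash
python3 l.py 5
```

```text
1556 lid angle pct [0.9173423  1.02278553 1.06881179] zmax 0.3058938840445382
```

send_rows:
  xyz:
    - [0,0,-0.1]
    - [0,0,-0.2]
    - [0,0,-0.2]
    - [0,0,-0.3]
    - [0,0,-0.3]
    - [0,0,-0.3]
    - [0,0,-0.3]
    - [0,0,-0.3]
    - [0,0,-0.3]
    - [0,0,-0.3]
    - [0,0,-0.3]
    - [0,0,-0.3]
    - [0,0,-0.3]
    - [0,0,-0.3]
    - [0,0,-0.3]
    - [0,0,-0.2]
    - [0,0,-0.2]
    - [0,0,-0.2]
    - [0,0,-0.2]
    - [0,0,-0.1]
  delta_rot:
    - [0,0,0]
    - [0,0,0]
    - [0,0,0]
    - [0,0,0]
    - [0,0,0]
    - [0,0,0]
    - [0,0,0]
    - [0,0,0]
    - [0,0,0]
    - [0,0,0]
    - [0,0,0]
    - [0,0,0]
    - [0,0,0]
    - [0,0,0]
    - [0,0,0]
    - [0,0,0]
    - [0,0,0]
    - [0,0,0]
    - [0,0,0]
    - [0,0,0]
  jaw: [0,0,0,0,0,0,0,0,0,0,0,0,0,0,0,0,0,0,0,0]

```text
t: 13.75
tcp_pos: [0.5073, -0.0346, 0.115]
orientation: [-0.204, 3.135, -0.0]
wrist_force: [4.3, 0.4, 4.1]
width: -0.0001
finger_force: 2.3
```

send_rows:
  xyz:
    - [0,0,-0.1]
    - [0,0,-0.1]
    - [0,0,-0.1]
    - [0,0,-0.1]
    - [0,0,-0.1]
    - [0,0,-0.1]
    - [0,0,-0.1]
    - [0,0,-0.1]
    - [0,0,-0.1]
    - [0,0,-0.1]
    - [0,0,-0.1]
    - [0,0,-0.1]
    - [0,0,-0.1]
    - [0,0,-0.1]
    - [0,0,-0.1]
    - [0,0,-0.1]
    - [0,0,-0.1]
    - [0,0,0]
  delta_rot:
    - [0,0,0]
    - [0,0,0]
    - [0,0,0]
    - [0,0,0]
    - [0,0,0]
    - [0,0,0]
    - [0,0,0]
    - [0,0,0]
    - [0,0,0]
    - [0,0,0]
    - [0,0,0]
    - [0,0,0]
    - [0,0,0]
    - [0,0,0]
    - [0,0,0]
    - [0,0,0]
    - [0,0,0]
    - [0,0,0]
  jaw: [0,0,0,0,0,0,0,0,0,0,0,0,0,0,0,0,0,0]

```text
t: 15.55
tcp_pos: [0.5073, -0.0346, 0.132]
orientation: [-0.204, 3.135, -0.0]
wrist_force: [-0.1, 0.3, 0.1]
width: 0.0002
finger_force: 0.0
```

send_rows:
  xyz:
    - [0,0,-1]
    - [0,0,-2]
    - [0,0,-2]
    - [0,0,-2]
    - [0,0,-2]
    - [0,0,-1]
    - [0,0,0]
    - [0,0,0]
    - [0,0,0]
  delta_rot:
    - [0,0,0]
    - [0,0,0]
    - [0,0,0]
    - [0,0,0]
    - [0,0,0]
    - [0,0,0]
    - [0,0,0]
    - [0,0,0]
    - [0,0,0]
  jaw: [0,0,0,0,0,0,0,0,0]

```text
t: 16.45
tcp_pos: [0.5068, -0.0346, 0.2309]
orientation: [0.204, -3.134, 0.0]
wrist_force: [0.5, 0.1, 0.0]
width: 0.0002
finger_force: 0.0
```

```bash
python3 l.py 6
```

```text
(no output)
```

View pics/s6.png

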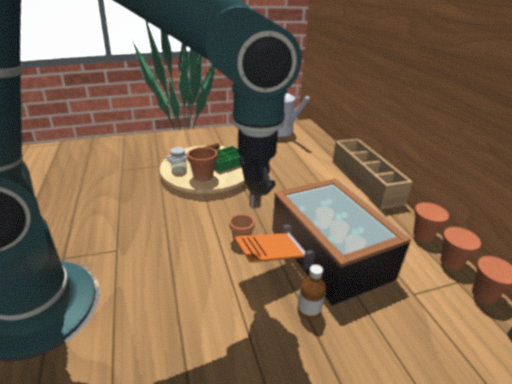

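The lid is shut flat (around (340,220)), the lever is up at (270,247), the gripper is clear at (255,190), and the bystanders have not moved.

```bash
python3 -c "
from rig import manip
print(manip.sign_off())"
```

```text
the job is handed in; nothing more can be done
None
```

I pressed the lever down and held the lid open at about 1.03 rad for just over 4 s, then eased it shut and handed the job in with the gripper clear; the last picture showed the lid shut, the lever up and nothing else moved, though no verdict came back.

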